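# Fit the spread snap ring over the axle stub of a copier drive unit

### The job

Take the snap ring pliers out of their stand by the two upright handles and squeeze them firmly, so that the snap ring on their tips opens fully. Keeping it squeezed and upright, lower the open ring over the top of the thick grooved axle stub of the copier's drive unit until the ring is level with the groove, and finish holding it there: still spread, floating round the groove without leaning on the axle or resting on the gear. Do not move the other things on the bench.

Things in the scene. Friction and masses are not known exactly. Their poses are not given: they have to be found in the camera images.
- pliers: Steel snap ring pliers, 159 mm tall, about 195 g, upright in a stand, tips down; an open snap ring is hooked on the tips for good. Origin: middle of the spread ring, on its underside; z up, x from pliers to the ring's closed back, y the way the handles are squeezed. The pliers' upright plane is at x = -21. A cross bar, 26 (x) x 68 (y), z = 72 to 78, rests on the stand.
- handles (a point): Grip point midway between the two black handles, at x = -21, y = 0, z = 145 of the pliers, same axes. The handles are upright bars 16 wide (x), 8 thick (y), from 48 below to 14 above this point, symmetric in y. Here they measure 62 over their outer faces relaxed and 44 fully squeezed (parallel, against a stop).
- lever_l (a joint): How far the handles are squeezed, rad: 0 relaxed, 0.14 fully squeezed at the stop, with the ring fully spread. Both handles move together. Springs: about 4 N on each handle at the grip point starts them moving, about 12 N reaches the stop; more does no harm.
- ring_mid (a point): Middle of the ring at half thickness, 2 mm above the pliers' origin, same axes. Ring 4 thick, band 4 wide. Relaxed it is pinched to about 20 inside along y, too narrow for the axle; fully spread it is 30 inside, 38 outside, round this point, with an open gap 16 wide towards -x. The jaws, 7 mm thick, rise from its ends at x = -21, y = +-13.5.
- stand: Fixed rest for the pliers: base plate 90 x 100 x 8, two upright cheeks at y = +-24 to +-34, open towards +-x, tops at z = 92 with low lips (98 at most) round the pliers' cross bar. Origin: middle of the underside. The pliers stand with their upright plane over this origin, same axes, their own origin at z = 20, and come out straight up.
- drive: Copier drive unit lying on the bench, fixed: flat steel housing 130 (x) x 180 (y) x 28 high, an edge flange 40 high on its +x side, one large and three small white gears on top. The large gear's axle is the only thick one: a 24 mm steel stub with a groove. The other axles are 8 mm pins, 46 high. Origin: middle of the underside.
- groove (a point): Middle of the groove, on the axis of the thick upright axle stub, 54 mm above the bench. The groove is 20 mm in diameter, from 4 below to 4 above this point; above it the 24 mm stub goes on to its flat top, 18 above this point. The gear's hub, 36 in diameter, has its top face 8 below this point; all else on the unit is no higher than that.
- grease: Bystander: white jar, 48 diameter, 45 high, beside the stand. Origin: middle of its underside.
- spare_gear: Bystander: white gear lying flat, 56 diameter, 20 high, beside the drive unit. Origin: middle of its underside.
- screwdriver: Bystander: screwdriver lying on the bench between the stand and the drive unit.
- roller: Bystander: paper feed roller, 200 long, 30 high, on the far side of the bench.
- parts_tray: Bystander: black parts tray, 100 x 140 x 30, on the far side of the bench.
- air_can: Bystander: white spray can, 54 diameter, 170 high, on the far side of the bench.
- brush_block: Bystander: wooden block, 90 x 35 x 25, near the robot.
Not all that is in view belongs to the job. Leave any purple look-alike of the drive alone. Leave any pink or yellow look-alike of the pliers alone.

How it is judged:
On the way, in this order (a step that is already met when the one before it is completed fails the run):
1. the pliers are lifted clear of the stand (z of ring_mid in the frame of stand above 0.06 m and contact force between pliers and stand below 0.1 N), for 0.1 s.
2. the ring is spread, above the end of the axle stub (horizontal distance between ring_mid and groove below 0.012 m and z of ring_mid in the frame of groove above 0.019 m and value of joint lever_l above 0.11 rad), for 0.05 s.
At the end, for the whole second after the job is handed in: The gripper still holds the pliers squeezed (handles at 0.11 rad or more of 0.14), upright within 0.12 rad and still; the spread ring is round the axle stub, its middle within 3.5 mm of the groove's middle height and within 4 mm of the axle's axis, and presses on the drive unit with less than 4 N (value of joint lever_l above 0.11 rad and horizontal distance between ring_mid and groove below 0.004 m and z of ring_mid in the frame of groove between -0.0035 and 0.0035 m and angle between pliers's own z axis and vertical below 0.12 rad and contact force between pliers and drive below 4 N and contact force between the fingers and pliers above 5 N and contact force between pliers and stand below 0.1 N and linear speed of pliers below 0.02 m/s); the arm keeps its last pose, push and grip.
It fails at once if a bystander is moved more than 20 mm (distance of any of grease, spare_gear, screwdriver, roller, parts_tray, air_can, brush_block from where it was at the start of the episode above 0.02 m).
It also fails if it takes over 45 s, if anything falls off the work surface, if the arm or the gripper's body presses on something with over 40 N, if the wrist force passes 120 N, or if a joint passes its speed limit or range.

### The arm

A 6-joint arm with a two-finger parallel gripper is mounted at the origin on the work surface. World frame = base frame: x ahead of the robot, y to its left, z up, the work surface at z = 0. Lengths are in m, angles in rad, forces in N, time in s.
With the tool pointing down it reaches from about 0.375 to 0.75 m from the base axis. Payload 9 kg.
Tool frame: the origin (TCP) lies on the centre line of the jaws, within the pads' length; the fingertips stand 17 mm ahead of it and the grasp point (between the pads) lies 2 mm behind it; z points along the fingers, y is the line along which they close (so a half turn about z gives the same grasp; the last joint's range is limited). The gripper opens to 85 mm and grips with 20 to 120 N. Pads are 22 mm wide; open, the fingers measure 114 mm over their backs; the gripper's body (76 mm by 85 mm) begins 54 mm behind the grasp point. The pads swing forward as they close: fully open they stand 13 mm farther back than shut.
Start: joints at [-1.401, 0.104, 0.097, 1.564, 0, 1.353], TCP at [0.227, -0.555, 0.248] pointing down, gripper open.
Joint ranges: [-2.99, 2.99], [-0.84, 1.86], [-1.1, 1.16], [-1.84, 2.11], [-1.51, 1.56], [-3.14, 3.14]. Speed limits (rad/s): [2.22, 2.22, 2.57, 3.14, 3.14, 3.14].

### API

Orientations are given as a unit quaternion [x, y, z, w].
In Python, from plant import robot, imaging gives the robot as it stands.
- The arm moves only by the tool step_arm, never from a script. Its argument "series" is a list of rows, each a list of 7 numbers: the shift along the tool's x, y, z in m, then the turn, a rotation vector about the tool's x, y, z in rad, then the gripper command: -1 is fully open, 1 is shut, values between are in proportion. A call has 1 to 10 rows; each row is the pose to reach, as a shift and turn from the pose commanded when the call began, along the tool's axes at that moment; what a row does not reach only later rows make up. A row lasts 1/10 s, in which the tool goes at most 50 mm and 8.59 degrees, less where a joint would pass 70% of its speed; a pose out of reach is approached as far as the arm can. A call with a gripper value outside its range is refused whole. The fingers move at their own pace and stop on an object; "squeeze" is the grip in N (left out, the last holds). Time passes only in rows, so rows that repeat a pose let the fingers close. It gives the time, the measured TCP pose, the force, the opening and the grip force at its end, in the units of the state.
- robot.state(): the state, without advancing time (a new reading comes with each control period).
- imaging.camera(name): name is "scene" or "top" or "wrist"; returns a dict with "pixels" (384x512x3 uint8, blue, green, red), "range_z" (384x512 float32, m along the optical axis (not along the pixel's ray), 0 where there is no reading), "K" (3x3 intrinsics, pixels), "rvec" (rotation vector, rad) and "tvec" (3), from world to camera coordinates, as OpenCV has them; the wrist camera has in their place "mount" (4x4, takes a point from camera to tool coordinates, whose origin is the TCP and whose axes are the flange's). Camera axes: x right, y down, z forward; pixel columns grow to the right and rows downward; lengths in m; the calibration is good to about 2 mm. A picture is of the moment at which its call begins: read the wrist's pose just before it.
- robot.finish_job(): hands the job in; it is judged then, once.
Trained networks look in the newest picture that a camera, given by its name, has taken for a name from the list of things; names that differ only in an ending like _2 or _b are one class to them, and where a whole thing is asked for, a point or a joint stands for the part that bears it (a point fixed in the world has none). Each returns a list of dicts, best first, with "p" (0 to 1); they miss things now and then, are a little off and sometimes report something else, mostly with a low value. They report only what shows in the picture. A call takes as long as a camera call. They do not tell look-alikes from the thing itself.
- imaging.trace(label, camera): "region" (384x512 bool, what is visible of it) and "centre" ([column, row] in pixels, amid what is visible of it).
- imaging.spot_point(label, camera): "centre" ([column, row] in pixels: a listed point, or the origin of a listed thing).
The state is a dict: "time_s": time; "joint_pos": joint angles; "qd": joint speeds; "joint_efforts": joint torques, N m; "position": TCP position; "eef_rot": TCP orientation; "wrist_force": force on the tool from outside, world axes, zero at the start; "moment": the same for the moment, N m; "width": finger opening in m; "grasp_force": force on a finger pad.
Only numpy, scipy, OpenCV 4.12 (cv2) and the standard library are available. Lean on these libraries where they do the work, as an engineer would, in place of code of your own. Each camera call takes 0.05 s, during which the arm holds its last target. There are 200 camera calls.

## Working session

There is one attempt and no reset: what is moved stays moved. The work goes in short steps, Python scripts to look and compute and a tool call to move; the robot and the scene stay as the last step left them, time stands still between calls to the robot, and variables do not carry over. Pictures are saved under pics/ and viewed, at most 10 in all, crops included, and the job is handed in when it is done.

Besides the shell and the picture viewer there is one more tool, called after ">>>" in YAML: its name, and indented under it one key for each argument. step_arm: Moves the arm, as the interface text tells. Its arguments: {"type":"object","properties":{"series":{"type":"array","items":{"type":"array","items":{"type":"number"}}},"squeeze":{"type":"number"}},"required":["series"]}

```bash
mkdir -p pics
cat > h.py <<'E'
import numpy as np, cv2
from scipy.spatial.transform import Rotation as R
from plant import robot, imaging
def cam(n):
    s=robot.state(); c=imaging.camera(n)
    if n=="wrist":
        T=np.eye(4);T[:3,:3]=R.from_quat(s["eef_rot"]).as_matrix();T[:3,3]=s["position"]
        c["T"]=T@c["mount"]
    else:
        M=np.eye(4);M[:3,:3]=cv2.Rodrigues(np.array(c["rvec"],float))[0];M[:3,3]=np.ravel(c["tvec"]);c["T"]=np.linalg.inv(M)
    return c
def cloud(c):
    K=np.array(c["K"]);z=c["range_z"];v,u=np.mgrid[:z.shape[0],:z.shape[1]]
    P=np.stack([(u-K[0,2])/K[0,0]*z,(v-K[1,2])/K[1,1]*z,z],-1)
    return P@c["T"][:3,:3].T+c["T"][:3,3]
def atz(c,px,h):
    K=np.array(c["K"]);d=c["T"][:3,:3]@np.linalg.solve(K,[px[0],px[1],1.]);o=c["T"][:3,3]
    return o+d*(h-o[2])/d[2]
E
python3 - <<'E'
from h import *
a=cam("top");b=cam("scene")
cv2.imwrite("pics/a.png",a["pixels"]);cv2.imwrite("pics/b.png",b["pixels"])
for n,c in(("top",a),("scene",b)):
    P=cloud(c)
    for l in("pliers","stand","drive","grease","spare_gear","screwdriver","air_can"):
        for r in imaging.trace(l,n)[:3]:
            print(n,l,round(r["p"],2),np.round(r["centre"]),np.round(np.median(P[r["region"]],0),3))
    for l,h in(("handles",.165),("ring_mid",.022),("groove",.054)):
        for r in imaging.spot_point(l,n)[:3]: print(n,l,round(r["p"],2),np.round(r["centre"],1),np.round(atz(c,r["centre"],h),3))
E
```

```text
top pliers 0.86 [152. 232.] [0.38  0.274 0.082]
top pliers 0.7 [168. 189.] [0.509 0.227 0.114]
top pliers 0.52 [120. 168.] [0.558 0.374 0.094]
top stand 0.77 [179. 194.] [0.499 0.216 0.009]
top drive 0.85 [324. 216.] [ 0.443 -0.22   0.031]
top drive 0.8 [396. 146.] [ 0.651 -0.433  0.031]
top drive 0.61 [408. 274.] [ 0.273 -0.47   0.031]
top grease 0.62 [186. 165.] [0.584 0.189 0.045]
top spare_gear 0.82 [302. 190.] [ 0.526 -0.17   0.013]
top screwdriver 0.62 [252. 194.] [ 0.506 -0.01   0.024]
top air_can 0.67 [331. 111.] [ 0.727 -0.219  0.16 ]
top handles 0.66 [163.9 182.7] [0.515 0.227 0.165]
top handles 0.61 [111.5 169. ] [0.55  0.371 0.165]
top handles 0.53 [148.4 232.6] [0.38  0.263 0.165]
top ring_mid 0.8 [177.9 183.1] [0.532 0.218 0.022]
top ring_mid 0.78 [166.3 232. ] [0.383 0.247 0.022]
top ring_mid 0.44 [244.4 234.9] [0.38  0.013 0.022]
top groove 0.93 [406.6 284. ] [ 0.249 -0.46   0.054]
top groove 0.8 [390.8 152.1] [ 0.634 -0.418  0.054]
top groove 0.64 [164.5 184.8] [0.522 0.251 0.054]
scene pliers 0.87 [332. 248.] [0.515 0.232 0.118]
scene pliers 0.84 [361. 306.] [0.564 
[... 272 characters left out ...]
rease 0.53 [251. 177.] [ 0.458 -0.2    0.03 ]
scene spare_gear 0.74 [240. 195.] [ 0.531 -0.161  0.011]
scene screwdriver 0.51 [275. 220.] [ 0.521 -0.001  0.022]
scene air_can 0.59 [172. 197.] [ 0.749 -0.201  0.113]
scene handles 0.93 [383.9 221.7] [0.384 0.278 0.165]
scene handles 0.81 [363.2 286.7] [0.578 0.37  0.165]
scene handles 0.76 [337.9 231.9] [0.502 0.224 0.165]
scene ring_mid 0.96 [370.4 255.6] [0.393 0.275 0.022]
scene ring_mid 0.81 [324.6 267.3] [0.523 0.219 0.022]
scene ring_mid 0.57 [359.1 327.2] [0.586 0.396 0.022]
scene groove 0.97 [171.6 159.4] [ 0.628 -0.43   0.054]
scene groove 0.63 [258.2 168.8] [ 0.425 -0.195  0.054]
scene groove 0.62 [249.8 117.7] [ 0.253 -0.458  0.054]
```

View pics/a.png

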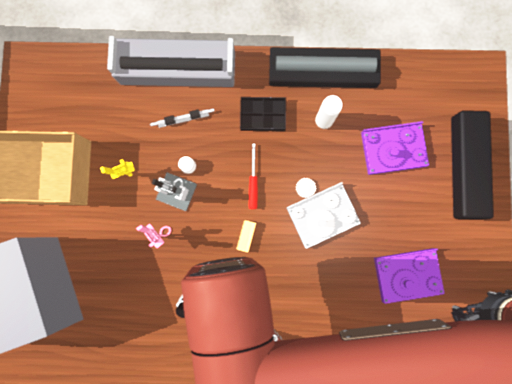

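View pics/b.png

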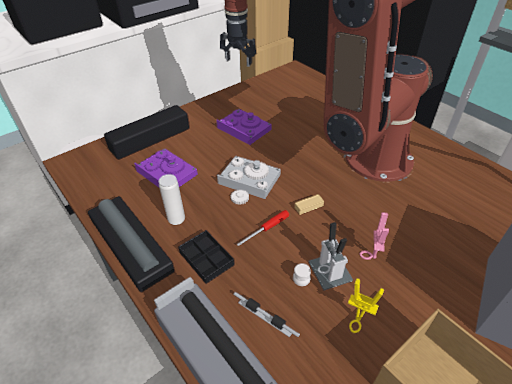

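Run:
```python
from h import *
a=cam("top");b=cam("scene");P=cloud(a)
cr=lambda c,x,y,w,h:cv2.resize(c["pixels"][y:y+h,x:x+w],(400,300),interpolation=cv2.INTER_CUBIC)
cv2.imwrite("pics/c.png",np.vstack([np.hstack([cr(b,280,215,100,75),cr(b,205,140,100,75)]),np.hstack([cr(a,130,155,80,60),cr(a,275,175,100,75)])]))
x,y,z=P[...,0],P[...,1],P[...,2]
m=(abs(x-.44)<.1)&(abs(y+.22)<.1)&(z>.060)&(z<.09);print(m.sum(),np.round(P[m].mean(0),4),np.round(P[m],3)[:20])
m=(abs(x-.51)<.1)&(abs(y-.22)<.06)&(z>.13);print(m.sum(),np.round(P[m],3)[::2])
s=robot.state();print(s["position"],np.round(R.from_quat(s["eef_rot"]).as_matrix(),3),s["width"])
c=cam("wrist");print(np.round(c["mount"],3),c["K"])
```

```text
58 [ 0.42   -0.212   0.0723] [[ 0.43  -0.207  0.072]
 [ 0.43  -0.209  0.073]
 [ 0.43  -0.212  0.074]
 [ 0.43  -0.215  0.077]
 [ 0.43  -0.218  0.071]
 [ 0.427 -0.204  0.069]
 [ 0.427 -0.206  0.073]
 [ 0.427 -0.21   0.07 ]
 [ 0.427 -0.212  0.074]
 [ 0.427 -0.215  0.075]
 [ 0.427 -0.218  0.07 ]
 [ 0.427 -0.221  0.076]
 [ 0.425 -0.202  0.06 ]
 [ 0.424 -0.204  0.071]
 [ 0.424 -0.206  0.073]
 [ 0.424 -0.209  0.074]
 [ 0.424 -0.212  0.073]
 [ 0.424 -0.216  0.07 ]
 [ 0.424 -0.218  0.073]
 [ 0.424 -0.221  0.074]]
84 [[0.523 0.254 0.178]
 [0.523 0.248 0.18 ]
 [0.52  0.253 0.179]
 [0.521 0.248 0.178]
 [0.521 0.245 0.171]
 [0.517 0.256 0.18 ]
 [0.518 0.25  0.18 ]
 [0.519 0.247 0.173]
 [0.52  0.244 0.161]
 [0.522 0.243 0.146]
 [0.515 0.254 0.175]
 [0.516 0.25  0.171]
 [0.517 0.246 0.163]
 [0.519 0.245 0.149]
 [0.52  0.241 0.14 ]
 [0.512 0.253 0.179]
 [0.513 0.249 0.172]
 [0.515 0.247 0.159]
 [0.516 0.245 0.146]
 [0.518 0.243 0.132]
 [0.51  0.251 0.175]
 [0.512 0.249 0.162]
 [0.513 0.246 0.151]
 [0.515 0.244 0.138]
 [0.51  0.253 0.156]
 [0.51  0.248 0.157]
 [0.512 0.247 0.138]
 [0.508 0.247 0.146]
 [0.509 0.244 0.137]
 [0.505 0.196 0.18 ]
 [0.503 0.196 0.181]
 [0.5   0.201 0.181]
 [0.5   0.196 0.18 ]
 [0.504 0.198 0.144]
 [0.497 0.199 0.178]
 [0.499 0.197 0.163]
 [0.494 0.204 0.179]
 [0.495 0.2   0.175]
 [0.498 0.2   0.148]
 [0.492 0.202 0.175]
 [0.493 0.199 0.165]
 [0.491 0.202 0.163]]
[ 0.22693697 -0.55546438  0.2483495 ] [[ 0.926  0.378  0.   ]
 [ 0.378 -0.926 -0.   ]
 [ 0.     0.    -1.   ]] 0.08519546323196199
[[-0.    -0.957 -0.29   0.074]
 [ 1.     0.    -0.001  0.001]
 [ 0.001 -0.29   0.957 -0.125]
 [ 0.     0.     0.     1.   ]] [[304.82000515   0.         256.34351006]
 [  0.         304.82000515 189.23344528]
 [  0.           0.           1.        ]]
```

View pics/c.png

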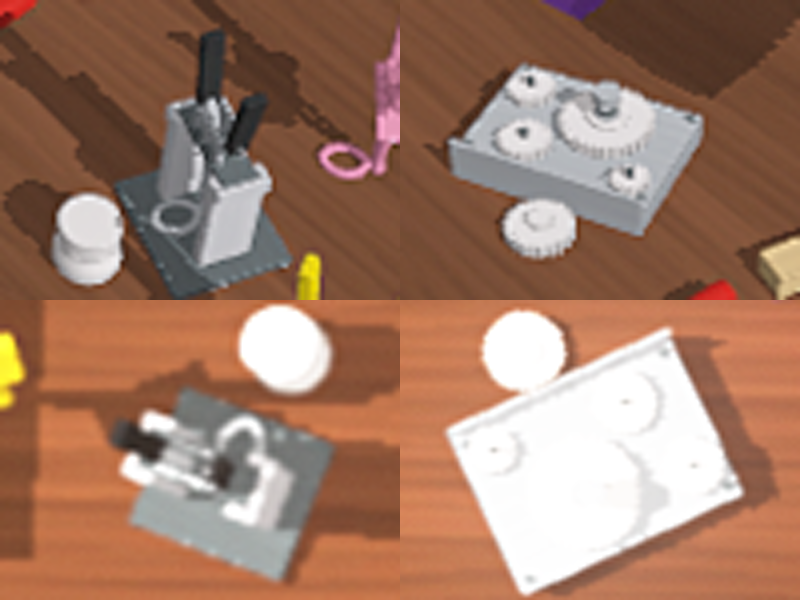

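Pliers candidates: pink (152,232), yellow (120,168), and the steel one with black handles in the grey stand (168,189). The steel one fits, since it's in the stand and isn't a decoy colour. Drive candidates: purple (396,146) and (408,274), and the grey steel one (324,216), which fits. Its thick stub is at about (0.42,-0.212), z 0.072, as specified. The crop confirms both. I'll fly over the drive for a wrist look.

>>> step_arm:
  series:
    - [0.031, -0.0245, -0.004, 0, 0, -0.12, -1]
    - [0.062, -0.049, -0.008, 0, 0, -0.24, -1]
    - [0.093, -0.0735, -0.012, 0, 0, -0.36, -1]
    - [0.124, -0.098, -0.016, 0, 0, -0.48, -1]
    - [0.154, -0.1225, -0.02, 0, 0, -0.6, -1]
    - [0.185, -0.147, -0.024, 0, 0, -0.72, -1]
    - [0.216, -0.1715, -0.028, 0, 0, -0.84, -1]
    - [0.247, -0.196, -0.032, 0, 0, -0.96, -1]
    - [0.278, -0.2205, -0.036, 0, 0, -1.08, -1]
    - [0.308, -0.245, -0.04, 0, 0, -1.2, -1]

```text
time_s: 2.25
position: [0.42, -0.2107, 0.2887]
eef_rot: [0.699, 0.715, 0.0, 0.0]
wrist_force: [0.7, -0.6, -0.5]
width: 0.0856
grasp_force: 0.0
```

>>> step_arm:
  series:
    - [0, 0, 0, 0, 0, 0, -1]
    - [0, 0, 0, 0, 0, 0, -1]
    - [0, 0, 0, 0, 0, 0, -1]

```text
time_s: 2.55
position: [0.4191, -0.2128, 0.2882]
eef_rot: [0.702, 0.713, -0.0, 0.0]
wrist_force: [-0.3, -0.2, -0.1]
width: 0.0855
grasp_force: 0.0
```

Run:
```python
from h import *
s=robot.state();print(s["time_s"],s["position"],s["joint_pos"],np.round(R.from_quat(s["eef_rot"]).as_matrix(),3))
c=cam("wrist");P=cloud(c);cv2.imwrite("pics/d.png",c["pixels"])
for r in imaging.spot_point("groove","wrist"):print(r["p"],r["centre"],atz(c,r["centre"],.054))
m=(np.hypot(P[...,0]-.42,P[...,1]+.212)<.03)&(P[...,2]>.066)
Q=P[m];print(len(Q),Q.mean(0),np.median(Q,0),Q.min(0),Q.max(0),cv2.minEnclosingCircle(Q[:,:2].astype(np.float32)))
```

```text
2.55 [ 0.41914519 -0.21275292  0.28816515] [-7.48838221e-01 -2.78576666e-01 -1.92311852e-01  1.65703254e+00
 -3.08075979e-04  8.06369323e-01] [[-0.016  1.    -0.   ]
 [ 1.     0.016 -0.   ]
 [-0.    -0.    -1.   ]]
0.84 [252.8, 164.4] [ 0.4151713  -0.21670727  0.054     ]
10273 [ 0.41986043 -0.20008232  0.3456888 ] [ 0.41997944 -0.2018283   0.35471897] [ 0.39272633 -0.22329404  0.06637129] [ 0.44592966 -0.19170041  0.3672951 ] ((0.4193280041217804, -0.19877681136131287), 0.026716692373156548)
```

View pics/d.png

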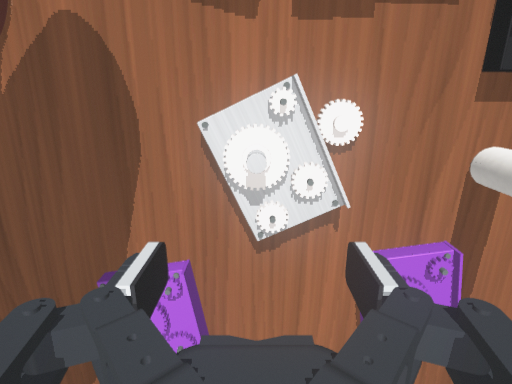

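The stub shows at about (257,157) in the middle of the large gear. Next I'll fit its top face, masking out the gripper by height.

```bash
cat >> h.py <<'E'
def stub(c,show=True):
    P=cloud(c);m=(np.hypot(P[...,0]-.42,P[...,1]+.212)<.035)&(P[...,2]>.064)&(P[...,2]<.085)
    n,l,st,ce=cv2.connectedComponentsWithStats(m.astype(np.uint8))
    k=1+np.argmax(st[1:,4]);m=l==k;Q=P[m]
    K=np.array(c["K"]);v,u=np.nonzero(m);(cc,rr)=cv2.minEnclosingCircle(np.c_[u,v].astype(np.float32))
    print("stub n",len(Q),"mean",np.round(Q.mean(0),4),"mid",np.round((Q.min(0)+Q.max(0))/2,4),"ext",np.round(np.ptp(Q,0),4),"px",ce[k],cc,rr,"atz",np.round(atz(c,cc,.072),4))
E
python3 - <<'E'
from h import *
c=cam("wrist");stub(c);stub(cam("top"))
E
```

```text
stub n 339 mean [ 0.4191 -0.2111  0.071 ] mid [ 0.4187 -0.2117  0.0688] ext [0.0229 0.0235 0.009 ] px [256.3539823  162.60176991] (256.31396484375, 162.5465087890625) 10.551280975341797 atz [ 0.4191 -0.2108  0.072 ]
stub n 8 mean [ 0.4253 -0.2041  0.0716] mid [ 0.4242 -0.2049  0.07  ] ext [0.0116 0.0086 0.0082] px [319.125 220.625] (319.5, 221.0) 2.5000998973846436 atz [ 0.4242 -0.2052  0.072 ]
```

>>> step_arm:
  series:
    - [0.0436, 0.0094, 0, 0, 0, -0.124, -1]
    - [0.0873, 0.0188, 0, 0, 0, -0.248, -1]
    - [0.131, 0.0282, 0, 0, 0, -0.372, -1]
    - [0.1746, 0.0376, 0, 0, 0, -0.496, -1]
    - [0.2183, 0.047, 0, 0, 0, -0.62, -1]
    - [0.262, 0.0564, 0, 0, 0, -0.744, -1]
    - [0.3056, 0.0658, 0, 0, 0, -0.868, -1]
    - [0.3493, 0.0752, 0, 0, 0, -0.992, -1]
    - [0.393, 0.0846, 0, 0, 0, -1.116, -1]
    - [0.4366, 0.094, 0, 0, 0, -1.24, -1]

```text
time_s: 3.75
position: [0.5063, 0.2273, 0.2882]
eef_rot: [0.154, 0.988, -0.0, 0.0]
wrist_force: [0.8, -0.4, 1.3]
width: 0.0858
grasp_force: 0.0
```

>>> step_arm:
  series:
    - [0, 0, 0, 0, 0, 0, -1]
    - [0, 0, 0, 0, 0, 0, -1]
    - [0, 0, 0, 0, 0, 0, -1]

```text
time_s: 4.05
position: [0.5061, 0.2249, 0.2882]
eef_rot: [0.157, 0.988, -0.0, -0.0]
wrist_force: [1.0, -0.4, 0.7]
width: 0.0858
grasp_force: 0.0
```

Run:
```python
from h import *
s=robot.state();print(s["time_s"],s["position"],s["joint_pos"],np.round(R.from_quat(s["eef_rot"]).as_matrix(),3))
c=cam("wrist");P=cloud(c);cv2.imwrite("pics/e.png",c["pixels"])
for l,h in(("handles",.165),("ring_mid",.022)):
  for r in imaging.spot_point(l,"wrist"):print(l,r["p"],r["centre"],atz(c,r["centre"],h))
m=(np.hypot(P[...,0]-.506,P[...,1]-.225)<.05)&(P[...,2]>.172)&(P[...,2]<.19)
n,l,st,ce=cv2.connectedComponentsWithStats(m.astype(np.uint8))
for k in range(1,n):
  if st[k,4]>30:
    Q=P[l==k];print(st[k],ce[k],Q.mean(0),cv2.minAreaRect(Q[:,:2].astype(np.float32)))
for lo,hi in((.088,.096),(.096,.105)):
  m=(np.hypot(P[...,0]-.506,P[...,1]-.225)<.06)&(P[...,2]>lo)&(P[...,2]<hi);Q=P[m];print(lo,len(Q),cv2.minAreaRect(Q[:,:2].astype(np.float32)))
```

```text
4.05 [0.50606568 0.22486618 0.28821284] [ 1.82111151e-01 -2.37832286e-02  3.89233717e-02  1.63381981e+00
 -3.63093851e-04  4.98143400e-01] [[-0.95   0.311 -0.   ]
 [ 0.311  0.95  -0.   ]
 [ 0.    -0.    -1.   ]]
handles 0.77 [258.2, 0.5] [0.37376957 0.26930439 0.165     ]
handles 0.69 [427.9, 190.6] [0.55402354 0.36250708 0.165     ]
handles 0.56 [258.0, 187.8] [0.50672203 0.22589232 0.165     ]
handles 0.37 [259.8, 171.3] [0.49352621 0.23176637 0.165     ]
ring_mid 0.75 [383.3, 167.4] [0.57184191 0.37825934 0.022     ]
ring_mid 0.6 [258.8, 174.7] [0.53046151 0.22004994 0.022     ]
ring_mid 0.6 [251.9, 58.6] [0.39302325 0.2560504  0.022     ]
[221 180  11  20 190] [225.54210526 189.91052632] [0.49721465 0.20115012 0.17563017] ((0.49759581685066223, 0.20119474828243256), (0.00799016933888197, 0.0154575752094388), 69.8609619140625)
[288 183  12  19 196] [293.6122449  191.94897959] [0.51618382 0.25332121 0.17540704] ((0.5166906714439392, 0.2532942295074463), (0.008465983904898167, 0.015495948493480682), 68.92636108398438)
0.088 207 ((0.5028530359268188, 0.2287982702255249), (0.07725837081670761, 0.027418602257966995), 69.96806335449219)
0.096 718 ((0.5034298896789551, 0.22887375950813293), (0.07756975293159485, 0.028948843479156494), 71.28994750976562)
```

View pics/e.png

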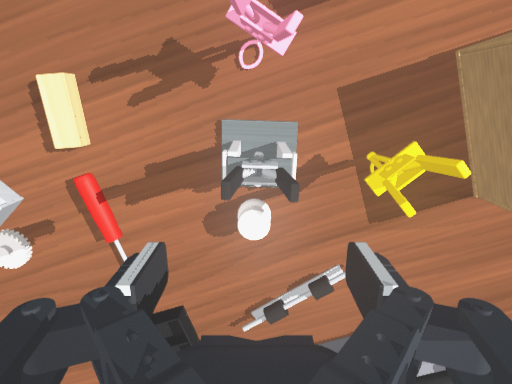

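Handle tops: (0.4974,0.2012) and (0.5164,0.2533), so the midpoint is (0.507,0.227) and the axis is at 70°. They measure 63 over their outer faces, which fits the spec. The picture shows the steel pliers in the stand at about (260,165), with the black handles at (226,190) and (294,192). Descending now.

>>> step_arm:
  series:
    - [0, 0.0012, 0.02, 0, 0, 0.016, -1]
    - [0, 0.0024, 0.045, 0, 0, 0.033, -1]
    - [0, 0.0024, 0.07, 0, 0, 0.033, -1]
    - [0, 0.0024, 0.09, 0, 0, 0.033, -1]
    - [0, 0.0024, 0.105, 0, 0, 0.033, -1]
    - [0, 0.0024, 0.117, 0, 0, 0.033, -1]
    - [0, 0.0024, 0.125, 0, 0, 0.033, -1]
    - [0, 0.0024, 0.125, 0, 0, 0.033, -1]
    - [0, 0.0024, 0.125, 0, 0, 0.033, -1]

```text
time_s: 5.1
position: [0.507, 0.2282, 0.1639]
eef_rot: [0.173, 0.985, 0.0, 0.0]
wrist_force: [-0.3, -0.3, -0.0]
width: 0.0855
grasp_force: 0.0
```

>>> step_arm:
  series:
    - [0, 0, 0, 0, 0, 0, 1]
    - [0, 0, 0, 0, 0, 0, 1]
    - [0, 0, 0, 0, 0, 0, 1]
    - [0, 0, 0, 0, 0, 0, 1]
    - [0, 0, 0, 0, 0, 0, 1]
    - [0, 0, 0, 0, 0, 0, 1]
    - [0, 0, 0, 0, 0, 0, 1]
    - [0, 0, 0, 0, 0, 0, 1]
    - [0, 0, 0, 0, 0, 0, 1]
    - [0, 0, 0, 0, 0, 0, 1]
  squeeze: 60

```text
time_s: 6.1
position: [0.5078, 0.2275, 0.1661]
eef_rot: [0.173, 0.985, -0.0, 0.002]
wrist_force: [-4.3, -6.0, 14.4]
width: 0.041
grasp_force: 61.7
```

>>> step_arm:
  series:
    - [0, 0, -0.005, 0, 0, 0, 1]
    - [0, 0, -0.015, 0, 0, 0, 1]
    - [0, 0, -0.03, 0, 0, 0, 1]
    - [0, 0, -0.05, 0, 0, 0, 1]
    - [0, 0, -0.07, 0, 0, 0, 1]
    - [0, 0, -0.09, 0, 0, 0, 1]
    - [0, 0, -0.11, 0, 0, 0, 1]
    - [0, 0, -0.12, 0, 0, 0, 1]
    - [0, 0, -0.125, 0, 0, 0, 1]
    - [0, 0, -0.125, 0, 0, 0, 1]

```text
time_s: 7.1
position: [0.5068, 0.2283, 0.2886]
eef_rot: [0.173, 0.985, 0.0, 0.0]
wrist_force: [-0.1, -0.1, -2.5]
width: 0.041
grasp_force: 61.2
```

Run:
```python
from h import *
s=robot.state();print(s["time_s"],s["position"],s["joint_pos"],np.round(R.from_quat(s["eef_rot"]).as_matrix(),4),s["width"],s["grasp_force"])
c=cam("wrist");P=cloud(c);b=cam("scene")
cr=cv2.resize(b["pixels"][130:290,250:410],(600,600),interpolation=cv2.INTER_CUBIC)
w=cv2.resize(c["pixels"][:,156:356],(200,384))
im=np.zeros((600,800,3),np.uint8);im[:,:600]=cr;im[:384,600:]=w
cv2.imwrite("pics/f.png",im)
for l,n,cc in(("ring_mid","wrist",c),("ring_mid","scene",b)):
  for r in imaging.spot_point(l,n)[:3]:print(n,r["p"],r["centre"],atz(cc,r["centre"],s["position"][2]-.143))
```

```text
7.1 [0.50684551 0.22830257 0.28859251] [ 1.87939127e-01 -1.81861908e-02  4.51426331e-02  1.63369573e+00
 -4.84056491e-05  5.34698342e-01] [[-9.405e-01  3.399e-01  4.000e-04]
 [ 3.399e-01  9.405e-01  0.000e+00]
 [-4.000e-04  2.000e-04 -1.000e+00]] 0.04104591551288163 61.238250732421875
wrist 0.89 [258.3, 200.6] [0.52495267 0.22355519 0.14559251]
wrist 0.73 [247.5, 55.3] [0.40496734 0.25738362 0.14559251]
wrist 0.58 [378.4, 162.4] [0.52751625 0.33671392 0.14559251]
scene 0.81 [330.1, 245.6] [0.53707475 0.23296336 0.14559251]
scene 0.74 [355.5, 327.0] [0.65505074 0.41783003 0.14559251]
scene 0.63 [368.4, 253.8] [0.48238768 0.3114672  0.14559251]
```

View pics/f.png

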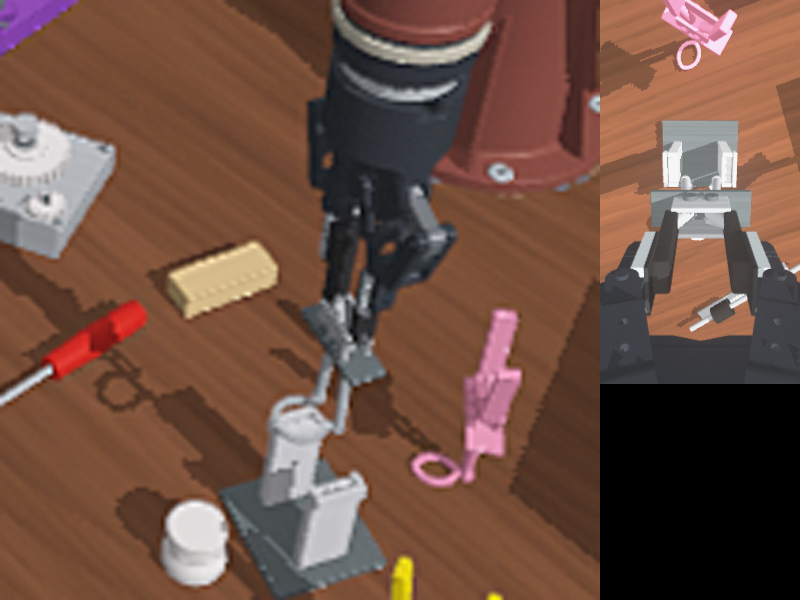

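The pliers are lifted clear, squeezed and upright, with the ring at about (300,410) in the crop. I'll measure their pose in the hand from the cross bar in the wrist view and the ring in the scene view.

```bash
cat >> h.py <<'E'
def held():
    s=robot.state();T=np.eye(4);T[:3,:3]=R.from_quat(s["eef_rot"]).as_matrix();T[:3,3]=s["position"]
    inv=np.linalg.inv(T)
    c=cam("wrist");P=cloud(c)@inv[:3,:3].T+inv[:3,3]
    m=(abs(P[...,0])<.03)&(abs(P[...,1])<.045)&(P[...,2]>.055)&(P[...,2]<.085)
    Q=P[m];Q=Q[abs(Q[:,2]-np.median(Q[:,2]))<.008];A=np.c_[Q[:,:2],np.ones(len(Q))];f=np.linalg.lstsq(A,Q[:,2],rcond=None)[0]
    print("bar tool n",len(Q),"med",np.round(np.median(Q,0),4),"plane",np.round(f,4),"rect",cv2.minAreaRect(Q[:,:2].astype(np.float32)))
    for n in("scene","top"):
        c=cam(n);P=cloud(c)@inv[:3,:3].T+inv[:3,3]
        m=(np.hypot(P[...,0]+.021,P[...,1])<.03)&(abs(P[...,2]-.143)<.012)
        Q=P[m]
        if len(Q)>5: print(n,len(Q),"min",np.round(np.percentile(Q,4,axis=0),4),"max",np.round(np.percentile(Q,96,axis=0),4),"med",np.round(np.median(Q,0),4),"circ",cv2.minEnclosingCircle(Q[:,:2].astype(np.float32)))
E
python3 -c "
from h import *
held()"
```

```text
bar tool n 1975 med [ 0.0067 -0.0004  0.0691] plane [ 0.0255 -0.0003  0.0685] rect ((0.00037629157304763794, -6.803497672080994e-05), (0.026775816455483437, 0.06812190264463425), 0.2439979463815689)
scene 98 min [-0.0387 -0.0143  0.1345] max [0.0002 0.0211 0.1461] med [-0.0186  0.0074  0.1423] circ ((-0.017165683209896088, 0.004875023849308491), 0.02365940622985363)
top 40 min [-0.0391 -0.0195  0.1378] max [-0.0077  0.0166  0.1462] med [-0.0309 -0.0076  0.1416] circ ((-0.017224814742803574, -0.004015622194856405), 0.02434154786169529)
```

>>> step_arm:
  series:
    - [-0.0014, -0.0133, 0, 0, 0, 0, 1]
    - [-0.0046, -0.0443, 0, 0, 0, 0, 1]
    - [-0.0091, -0.0886, 0, 0, 0, 0, 1]
    - [-0.0137, -0.1329, 0, 0, 0, 0, 1]
    - [-0.0182, -0.1772, 0, 0, 0, 0, 1]
    - [-0.0228, -0.2215, 0, 0, 0, 0, 1]
    - [-0.0273, -0.2658, 0, 0, 0, 0, 1]
    - [-0.0319, -0.3101, 0, 0, 0, 0, 1]
    - [-0.0364, -0.3544, 0, 0, 0, 0, 1]
    - [-0.041, -0.3987, 0, 0, 0, 0, 1]

```text
time_s: 8.45
position: [0.4084, -0.1626, 0.2884]
eef_rot: [0.173, 0.985, -0.0, 0.0]
wrist_force: [0.2, -0.0, -3.1]
width: 0.0409
grasp_force: 61.4
```

>>> step_arm:
  series:
    - [-0.0025, -0.025, 0, 0, 0, 0, 1]
    - [-0.004, -0.038, 0, 0, 0, 0, 1]
    - [-0.0046, -0.0443, 0, 0, 0, 0, 1]
    - [-0.0046, -0.0443, 0.01, 0, 0, 0, 1]
    - [-0.0046, -0.0443, 0.025, 0, 0, 0, 1]
    - [-0.0046, -0.0443, 0.035, 0, 0, 0, 1]
    - [-0.0046, -0.0443, 0.04, 0, 0, 0, 1]
    - [-0.0046, -0.0443, 0.04, 0, 0, 0, 1]
    - [-0.0046, -0.0443, 0.04, 0, 0, 0, 1]

```text
time_s: 9.35
position: [0.3992, -0.2036, 0.2486]
eef_rot: [0.172, 0.985, -0.0, 0.0]
wrist_force: [0.0, 0.1, -1.5]
width: 0.041
grasp_force: 61.5
```

Run:
```python
from h import *
s=robot.state();print(s["time_s"],s["position"],np.round(R.from_quat(s["eef_rot"]).as_matrix(),4),s["width"],s["grasp_force"])
held()
t=cam("top");b=cam("scene");w=cam("wrist");stub(t);stub(b)
f=lambda c,x,y,wd,h,W,H:cv2.resize(c["pixels"][y:y+h,x:x+wd],(W,H),interpolation=cv2.INTER_CUBIC)
K=lambda c,p:(np.array(c["K"])@(np.linalg.inv(c["T"])@np.r_[p,1])[:3])
q=lambda c,p:(K(c,p)/K(c,p)[2])[:2].astype(int)
a=q(b,[.419,-.211,.085]);d=q(t,[.419,-.211,.085]);print(a,d)
cv2.imwrite("pics/g.png",np.hstack([f(b,a[0]-40,a[1]-30,80,60,800,600)[:,100:500],f(t,d[0]-30,d[1]-45,60,90,400,600)]))
cv2.imwrite("pics/g.png",np.hstack([f(b,a[0]-25,a[1]-37,50,75,400,600),f(t,d[0]-25,d[1]-37,50,75,400,600)]))
```

```text
9.35 [ 0.39919078 -0.20358847  0.24862001] [[-9.407e-01  3.393e-01  3.000e-04]
 [ 3.393e-01  9.407e-01 -3.000e-04]
 [-4.000e-04 -2.000e-04 -1.000e+00]] 0.04104368550160795 61.45565986633301
bar tool n 1977 med [0.0067 0.0003 0.069 ] plane [ 0.0316 -0.0013  0.0684] rect ((0.00028058793395757675, -5.128979682922363e-05), (0.06804250180721283, 0.026725228875875473), 89.72911071777344)
scene 56 min [-0.0383 -0.0155  0.1328] max [0.0018 0.0216 0.1458] med [-0.0138  0.0032  0.143 ] circ ((-0.0165081974118948, 0.004267435986548662), 0.024633824825286865)
top 8 min [-0.0377  0.007   0.1396] max [-0.0287  0.0172  0.1441] med [-0.0338  0.0113  0.1405] circ ((-0.032808974385261536, 0.012134633958339691), 0.007783075794577599)Traceback (most recent call last):
  File "<stdin>", line 4, in <module>
  File "h.py", line 22, in stub
    k=1+np.argmax(st[1:,4]);m=l==k;Q=P[m]
        ~~~~~~~~~^^^^^^^^^^
    return _wrapfunc(a, 'argmax', axis=axis, out=out, **kwds)
    return bound(*args, **kwds)
ValueError: attempt to get argmax of an empty sequence
```

Run:
```python
from h import *
s=robot.state();b=cam("scene")
T=np.eye(4);T[:3,:3]=R.from_quat(s["eef_rot"]).as_matrix();T[:3,3]=s["position"]
P=cloud(b);m=(np.hypot(P[...,0]-.419,P[...,1]+.211)<.02)&(P[...,2]>.055)&(P[...,2]<.08);print(m.sum(),P[m].mean(0) if m.any() else 0,P[m].min(0),P[m].max(0))
x0,y0,k=235,130,8
cr=cv2.resize(b["pixels"][y0:y0+75,x0:x0+50],(400,600),interpolation=cv2.INTER_CUBIC);ov=cr.copy()
a=np.linspace(0,2*np.pi,60)
def draw(p,col):
    q=cv2.projectPoints(p,np.array(b["rvec"],float),np.array(b["tvec"],float),np.array(b["K"],float),None)[0][:,0]
    q=((q-[x0,y0]+.5)*k-.5).astype(np.int32);cv2.polylines(ov,[q],True,col,1)
circ=lambda r,c:np.c_[c[0]+r*np.cos(a),c[1]+r*np.sin(a),np.full(60,c[2])]
for r in(.015,.019):
    draw(circ(r,[-.0213,0,.1423])@T[:3,:3].T+T[:3,3],(0,0,255))
draw(circ(.012,[.419,-.211,.072]),(0,255,0));draw(circ(.018,[.419,-.211,.046]),(255,0,0))
cv2.imwrite("pics/g.png",np.hstack([cr,ov]))
```

```text
46 [ 0.42271789 -0.20510238  0.06759909] [ 0.407865   -0.21879431  0.05504533] [ 0.43234464 -0.19564488  0.07642299]
```

View pics/g.png

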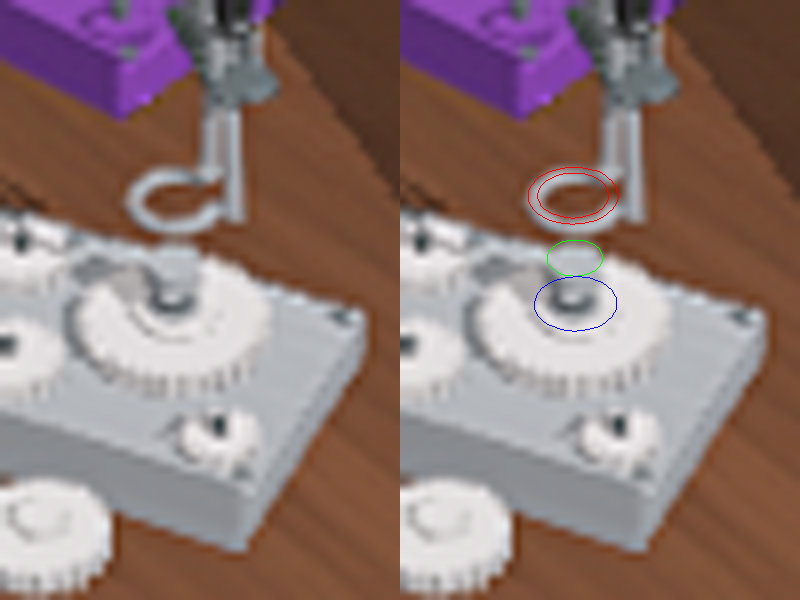

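The overlay agrees: predicted and seen ring both centre on about (174,198), and the stub on about (175,260), so the error is about 1 mm. Lowering in two stages while watching the force.

>>> step_arm:
  series:
    - [0, 0, 0.005, 0, 0, 0, 1]
    - [0, 0, 0.012, 0, 0, 0, 1]
    - [0, 0, 0.018, 0, 0, 0, 1]
    - [0, 0, 0.023, 0, 0, 0, 1]
    - [0, 0, 0.027, 0, 0, 0, 1]
    - [0, 0, 0.031, 0, 0, 0, 1]
    - [0, 0, 0.035, 0, 0, 0, 1]
    - [0, 0, 0.038, 0, 0, 0, 1]
    - [0, 0, 0.038, 0, 0, 0, 1]
    - [0, 0, 0.038, 0, 0, 0, 1]

```text
time_s: 10.7
position: [0.399, -0.2039, 0.2104]
eef_rot: [0.173, 0.985, -0.0, 0.0]
wrist_force: [-1.0, -0.2, -2.5]
width: 0.0411
grasp_force: 61.5
```

>>> step_arm:
  series:
    - [0, 0, 0.003, 0, 0, 0, 1]
    - [0, 0, 0.006, 0, 0, 0, 1]
    - [0, 0, 0.009, 0, 0, 0, 1]
    - [0, 0, 0.012, 0, 0, 0, 1]
    - [0, 0, 0.012, 0, 0, 0, 1]
    - [0, 0, 0.012, 0, 0, 0, 1]
    - [0, 0, 0.012, 0, 0, 0, 1]

```text
time_s: 11.4
position: [0.3991, -0.204, 0.1984]
eef_rot: [0.173, 0.985, -0.0, 0.0]
wrist_force: [-0.3, 0.2, -1.6]
width: 0.0413
grasp_force: 61.5
```

Run:
```python
from h import *
for i in range(4):
    b=cam("scene");s=robot.state();print(s["time_s"],np.round(s["position"],4),np.round(s["wrist_force"],2),np.round(s["moment"],3),s["width"],s["grasp_force"])
held()
T=np.eye(4);T[:3,:3]=R.from_quat(s["eef_rot"]).as_matrix();T[:3,3]=s["position"]
x0,y0,k=235,130,8
cr=cv2.resize(b["pixels"][y0:y0+75,x0:x0+50],(400,600),interpolation=cv2.INTER_CUBIC);ov=cr.copy()
a=np.linspace(0,2*np.pi,60)
def draw(p,col):
    q=cv2.projectPoints(p,np.array(b["rvec"],float),np.array(b["tvec"],float),np.array(b["K"],float),None)[0][:,0]
    q=((q-[x0,y0]+.5)*k-.5).astype(np.int32);cv2.polylines(ov,[q],True,col,1)
circ=lambda r,c:np.c_[c[0]+r*np.cos(a),c[1]+r*np.sin(a),np.full(60,c[2])]
for r in(.015,.019):
    draw(circ(r,[-.0213,0,.1423])@T[:3,:3].T+T[:3,3],(0,0,255))
draw(circ(.012,[.419,-.211,.072]),(0,255,0));draw(circ(.012,[.419,-.211,.058]),(0,255,0))
cv2.imwrite("pics/i.png",np.hstack([cr,ov]))
```

```text
11.45 [ 0.3991 -0.204   0.1985] [ 1.16 -0.11 -1.92] [-0.021  0.013 -0.012] 0.04120565248981287 61.45424008369446
11.5 [ 0.3991 -0.2039  0.1985] [-0.12  0.11 -2.38] [-0.066  0.026  0.005] 0.04092982929380363 61.45419716835022
11.55 [ 0.3991 -0.2039  0.1984] [ 0.12 -0.16 -2.15] [ 0.034 -0.013  0.047] 0.040989794700666965 61.45352125167847
11.6 [ 0.3991 -0.2039  0.1984] [ 0.57  0.89 -1.6 ] [-0.058  0.041  0.016] 0.040813114297635227 61.4538037776947
bar tool n 1961 med [0.0067 0.0003 0.069 ] plane [ 0.0354 -0.0006  0.0684] rect ((0.0003962656483054161, -3.113970160484314e-05), (0.06798205524682999, 0.02647051215171814), 89.85105895996094)
scene 85 min [-0.0377 -0.0106  0.1316] max [0.0007 0.0209 0.1543] med [-0.022   0.0119  0.1445] circ ((-0.017796775326132774, 0.00030776113271713257), 0.02725418284535408)
top 14 min [-0.0486  0.0035  0.1393] max [-0.0302  0.0201  0.1548] med [-0.0377  0.012   0.1519] circ ((-0.03936268016695976, 0.011052517220377922), 0.013400360941886902)
```

View pics/i.png

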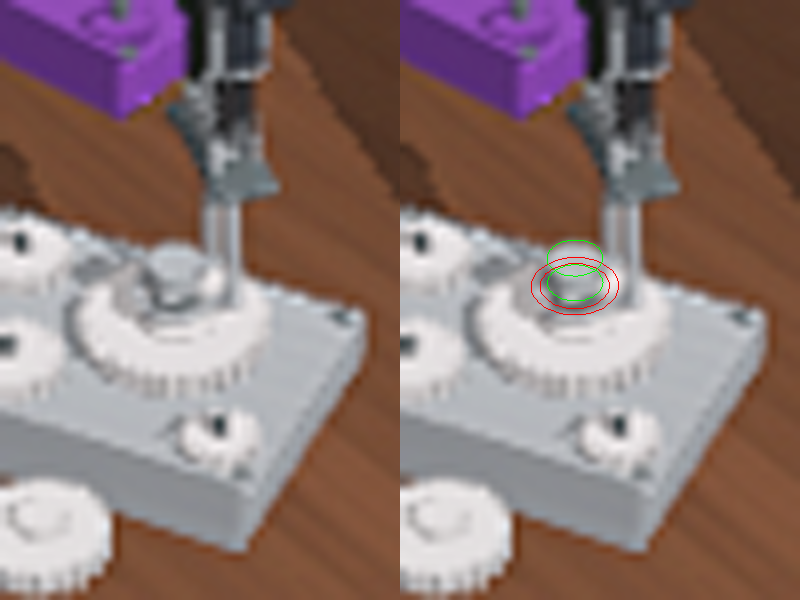

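The ring surrounds the stub at (175,285) at groove height. The wrist force is only the pliers' weight, the arm is still and the grip is 61 N, so I'm handing in.

```bash
python3 -c "
from plant import robot
print(robot.finish_job())"
```

```text
the job is handed in; nothing more can be done
None
```

The job is handed in (the hand-in call gave no verdict): the pliers are held squeezed and upright with the spread ring level with the groove and, judging by the wrist force, not touching the axle.

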